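# Set the length stop to a nest-box front board

### The job

Set the jig's length stop to the nest-box front board: the longest of the three boards in the rack, the one with the round entrance hole. Slacken the black T-knob and slide the stop back, lay the board flat on the jig's bed between the guide blocks (it stands on edge in the rack), then bring the stop up so that the board sits snugly between it and the fixed end, and tighten the knob firmly. Leave the two spare boards, the jar and the carton where they are.

Things in the scene. Friction and masses are not known exactly. Their poses are not given: they have to be found in the camera images.
- jig: Plywood jig fixed to the bench, bed 300 x 110 mm, its top 12 mm above the bench. Origin on the bench; x runs from the fixed end towards the stop, y across. Bed from x = -155 to +145 mm. Fixed end: wooden bar, inner face at x = -130 mm, 22 mm above the bed. Four guide blocks (30 mm long, 20 mm wide, 16 mm above the bed) at x = -105 and -5 mm.
- bed (a point): The board's place in the jig: on the bed's top face (12 mm above the bench), where the board's centre lies in plan when its end is against the fixed end (jig x = -55 mm, y = 0; axes as the jig's). The lane between the guide blocks is 66 mm wide, y from -33 to +33 mm; from 35 mm before to 35 mm after this point the sides are open for fingers.
- stop (a joint): Sliding stop, an aluminium block 44 (jig x) x 56 x 23 mm, top 36 mm above the bench. Value in m, 0 to 0.105, growing away from the fixed end (jig +x): the gap between the fixed end and the stop's face is 90 mm + value; 0.060 suits the 150 mm board. Slack knob: it slides with about 2 N; tight: friction holds it against more than 20 N. It starts locked with a gap of 100 to 130 mm.
- stop_face (a point): Point at mid width on the stop's face that meets the board (the one towards the fixed end), 25 mm above the bench; axes as the jig's. The knob's axis is 22 mm behind it (jig +x).
- clamp (a joint): Black T-knob on top of the stop, vertical axis, rad: 0 slack (bar across the jig, along jig y) to 1.4 tight against its end (bar nearly along jig x). Grows clockwise seen from above. It begins to bite at about 0.7; below 0.6 it is slack, 1.2 or more is firmly tight. Stiff, 0.1 to 0.25 N m; stays where it is left. Starts at 1.2 to 1.38.
- clamp_grip (a point): Middle of the T-knob's bar, on the knob's axis, 62 mm above the bench. The bar is 50 mm long, 12 mm wide and 28 mm high (48 to 76 mm above the bench), on a thin stem. The point's y axis runs along the bar, x across its 12 mm width.
- rack: Plywood rack fixed to the bench, 140 x 190 mm. Origin at its centre on the bench. Floor 8 mm thick; three slots 26 mm wide along its x, at y = -60, 0 and +60 mm, between dividers 20 mm high above the floor. Boards stand in them on their long edges, in any order.
- board: Pine nest-box front board, 150 (own x) x 22 (own y) x 60 mm (own z), with a 28 mm hole through its 22 mm thickness, 42 mm from the middle. Origin at its middle. About 0.11 kg. Starts on edge (own z up) in the rack, centre 38 mm above the bench. Stands by itself on edge and falls flat if its top edge is pushed some 25 mm sideways. Either face up, either end first.
- spare_a: Bystander: spare pine board without hole, 118 x 22 x 45 mm, on edge in the rack (own x along its length, y its thickness). Origin at its middle.
- spare_b: Bystander: spare pine board without hole, 100 x 22 x 45 mm, on edge in the rack (axes as spare_a). Origin at its middle.
- jar: Bystander: grey jar of screws with a steel lid, 64 mm across, 85 mm high, standing loose on the bench. Origin at the centre of its foot.
- carton: Bystander: closed cardboard box 90 (own x) x 70 x 60 mm high, loose on the bench. Origin at the centre of its underside.
Mind the look-alikes: they are no part of the job. What is shaped like the board but green or orange is not meant.

How it is judged (in metres and radians):
On the way, in this order (a step that is already met when the one before it is completed fails the run):
1. the clamp knob is slackened (value of joint clamp below 0.8 rad), for 0.1 s.
2. the board lies flat on the jig's bed between the guide blocks (angle between the y axis of board and the z axis of jig, either way round below 0.07 rad and angle between the x axis of board and the x axis of jig, either way round below 0.08 rad and z of board in the frame of jig between 0.02 and 0.026 m and y of board in the frame of jig between -0.006 and 0.006 m), for 0.2 s.
At the end, for the whole second after the job is handed in: The board lies flat and straight on the bed between the guide blocks, one end within about 2.5 mm of the fixed end and the other within 2.5 mm of the stop's face, and the knob is tightened (joint above 1.1 rad) (all of step 2 and x of board in the frame of jig between -0.0575 and -0.052 m and x of board in the frame of stop_face between -0.0775 and -0.073 m and value of joint clamp above 1.1 rad and linear speed of board below 0.01 m/s); the robot touches nothing.
It fails at once if jar disturbed (moved more than 30 mm) (distance of jar from where it was at the start of the episode above 0.03 m).
It fails at once if carton disturbed (moved more than 30 mm) (distance of carton from where it was at the start of the episode above 0.03 m).
It fails at once if spare a disturbed (moved more than 30 mm) (distance of spare_a from where it was at the start of the episode above 0.03 m).
It fails at once if spare b disturbed (moved more than 30 mm) (distance of spare_b from where it was at the start of the episode above 0.03 m).
It also fails if it takes over 72 s, if anything falls off the work surface, if the arm or the gripper's body presses on something with over 40 N, if the wrist force passes 120 N, or if a joint passes its speed limit or range.

### The arm

A 6-joint arm with a two-finger parallel gripper is mounted at the origin on the work surface. World frame = base frame: x ahead of the robot, y to its left, z up, the work surface at z = 0. Lengths are in mm, angles in rad, forces in N, time in s.
With the tool pointing down it reaches from about 350 to 775 mm from the base axis. Payload 7.3 kg.
Tool frame: the origin (TCP) lies at the very end of the fingers, on their centre line; the grasp point (between the pads) lies 19 mm behind it; z points along the fingers, x is the direction in which the jaws open and shut, and the axes are right-handed (so a half turn about z gives the same grasp; the last joint's range is limited). The gripper opens to 92 mm and grips with 3 to 60 N. Pads are 19 mm wide; open, the fingers measure 130 mm over their backs; the gripper's body (75 mm by 190 mm) begins 47 mm behind the grasp point.
Start: joints at [1.006, 0.342, 1.524, -0, 1.275, -0.146], TCP at [213.487, 479.654, 226.741] pointing down, gripper open.
Joint ranges: [-2.53, 2.53], [-0.77, 2.02], [0.04, 2.7], [-1, 4.14], [0.28, 2.66], [-3.11, 3.11]. Speed limits (rad/s): [2.57, 2.57, 3.14, 3.14, 3.14, 3.14].

### API

Orientations are given as [roll, pitch, yaw] about the fixed x, y, z axes, in that order (R = Rz(yaw) Ry(pitch) Rx(roll)).
In Python, from plant import bot, capture, camera_params gives the robot as it stands.
- The arm moves only by the shell command python3 -m jog 'ROWS' [OPENING]. ROWS is a JSON object of lists of equal length, an entry for each row: "xyz": the shift along the world's x, y, z as a fraction of full scale, a list of three; "angular": the turn, a rotation vector about the world's x, y, z as a fraction of full scale, a list of three. In form: {"xyz": [[x, y, z], ...], "angular": [[wx, wy, wz], ...]}. A call has 1 to 10 rows; each row shifts and turns the pose as measured when the row begins; what a row does not reach is not made up. Full scale, the value 1, is 2 cm for a shift and 6 degrees for a turn. A row lasts 1/10 s, in which the tool goes at most 50 mm and 8.59 degrees, less where a joint would pass 70% of its speed; a pose out of reach is approached as far as the arm can. A call with a number of a shift or a turn outside -1 to 1 is refused whole. A call with a gripper value outside its range is refused whole. OPENING is the closure, from -1 (fully open) to 1 (shut), set as the call begins (- or left out, the last holds). The fingers move at their own pace and stop on an object; the grip force is fixed at half the most. Time passes only in rows, so rows that do not move let the fingers close. It gives the time, the measured TCP pose, the force and the opening at its end, in the units of the state.
- bot.get_obs(): the state, without advancing time (a new reading comes with each control period).
- capture(name): name is "scene" or "side" or "wrist"; returns the picture (420x560x3 uint8, red, green, blue); there is no depth.
- camera_params(name): a dict with "fx", "fy", "cx", "cy" (pixels), "rvec" (rotation vector, rad) and "tvec" (3), from world to camera coordinates, as OpenCV has them. Camera axes: x right, y down, z forward; pixel columns grow to the right and rows downward; lengths in mm; the calibration is good to about 2 mm. A picture is of the moment at which its call begins: read the wrist's pose just before it. camera_params takes no time and is no camera call; for the wrist camera it gives the pose at the moment of the call.
- bot.close_job(): hands the job in, once; it reports no verdict.
The state is a dict: "time": time; "joint_positions": joint angles; "dq": joint speeds; "tau": joint torques, N m; "tool_pos": TCP position; "tcp_rot": TCP orientation; "contact_force": force on the tool from outside, world axes, zero at the start; "moment": the same for the moment, N m; "grip_width": finger opening in mm.
Only numpy, scipy, OpenCV 4.12 (cv2) and the standard library are available. Lean on these libraries where they do the work, as an engineer would, in place of code of your own. Each camera call takes 0.05 s, during which the arm holds its last target.

## Working session

There is one attempt and no reset: what is moved stays moved. The work goes in short steps, Python scripts to look and compute and a shell command to move; the robot and the scene stay as the last step left them, time stands still between calls to the robot, and variables do not carry over. Pictures are saved under pics/ and viewed, and the job is handed in when it is done.

```bash
ls; mkdir -p pics
python3 - <<'E'
from plant import bot,capture,camera_params
import cv2
print(bot.get_obs())
for n in("scene","side","wrist"):
    p=camera_params(n);print(n,p)
    im=capture(n);cv2.imwrite(f"pics/{n}0.png",im[:,:,::-1])
E
```

```text
pics
{'time': 0.0, 'joint_positions': array([ 1.00602138e+00,  3.42703322e-01,  1.52503186e+00, -3.69724647e-05,
        1.27538751e+00, -1.45977838e-01]), 'dq': array([-6.58832092e-04,  1.89749547e-03,  4.56121646e-04, -6.42032156e-04,
        4.02363770e-04,  7.95340427e-05]), 'tau': array([-1.08337135e-03, -4.31255758e+01, -2.44209892e+01,  7.15199788e-02,
        5.63196768e-02, -1.09551365e-04]), 'tool_pos': array([213.25360439, 479.28564145, 226.04984979]), 'tcp_rot': array([-3.14140507e+00,  1.51890862e-03,  1.15201015e+00]), 'contact_force': array([-0.05149817, -0.57403063,  0.20534918]), 'moment': array([ 0.02069115, -0.0111171 , -0.01999903]), 'grip_width': 92.07255431991709}
scene {'fx': 389.898083449137, 'fy': 389.898083449137, 'cx': 282.23010480574646, 'cy': 210.70430668150618, 'rvec': array([ 1.44236745,  1.86272355, -0.97064545]), 'tvec': array([  96.47685594, -280.05284295, 1372.52981832])}
side {'fx': 422.5077420671544, 'fy': 422.5077420671544, 'cx': 277.3309962664588, 'cy': 208.17864311817075, 'rvec': array([ 2.31730385, -0.21294767,  0.10345336]), 'tvec': array([-537.44851693,  141.16514433,  866.82674124])}
wrist {'fx': 313.4797939914008, 'fy': 313.4797939914008, 'cx': 275.2429098682498, 'cy': 209.66407742644978, 'rvec': array([-2.45553126, -1.59526233, -0.1955059 ]), 'tvec': array([-523.62732359,  -29.69309673,  389.49996579])}
```

View pics/scene0.png

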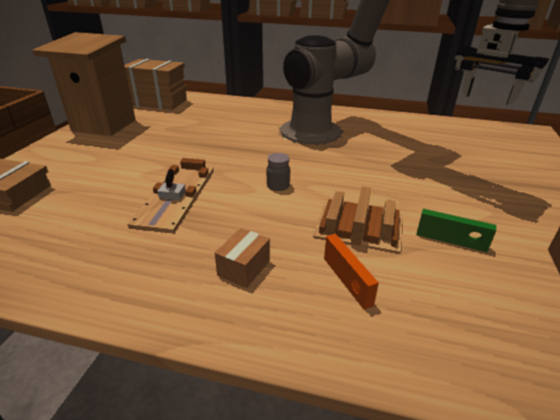

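View pics/side0.png

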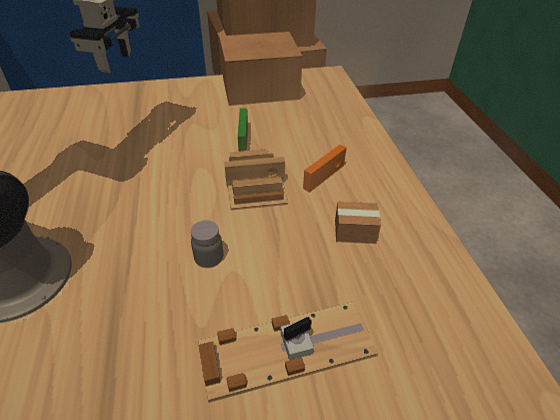

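View pics/wrist0.png

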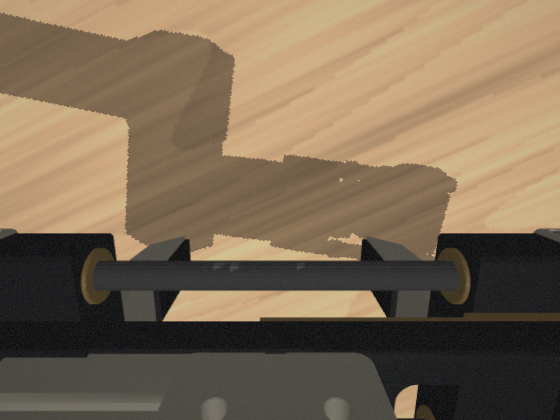

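Run:
```python
import cv2
s=cv2.imread("pics/side0.png");c=cv2.imread("pics/scene0.png")
def crop(im,x,y,w,h,k,n):
    cv2.imwrite("pics/"+n,cv2.resize(im[y:y+h,x:x+w],None,fx=k,fy=k,interpolation=cv2.INTER_CUBIC))
crop(s,190,295,195,110,4,"a1.png")
crop(s,215,140,85,75,8,"a2.png")
crop(c,125,150,95,85,7,"a3.png")
crop(c,305,180,110,75,7,"a4.png")
```

```text
(no output)
```

View pics/a1.png

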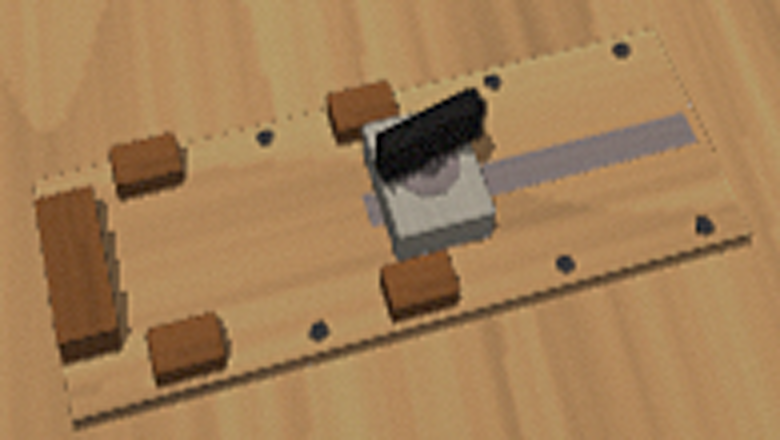

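View pics/a2.png

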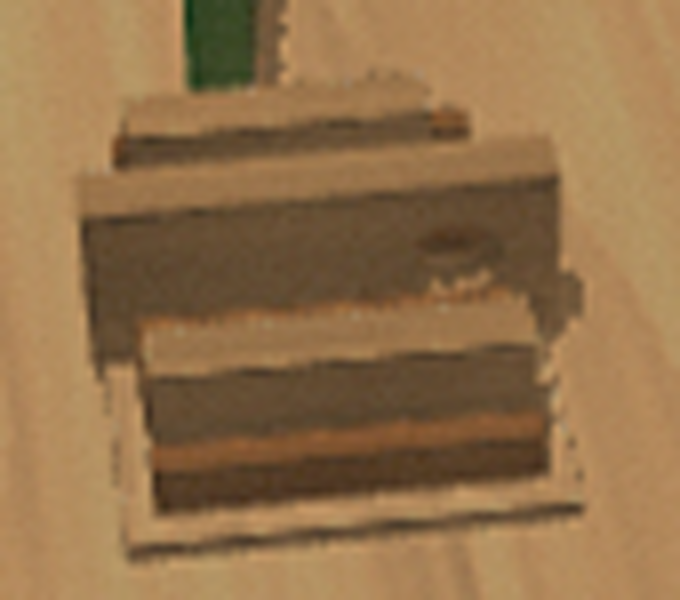

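View pics/a3.png

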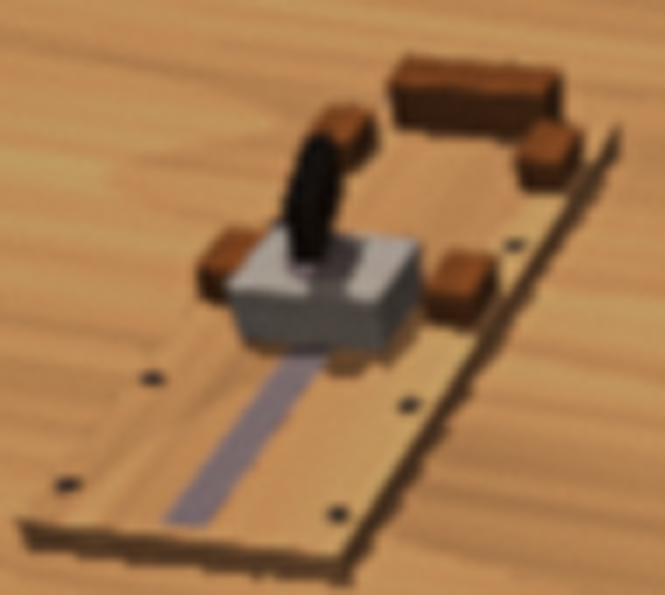

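View pics/a4.png

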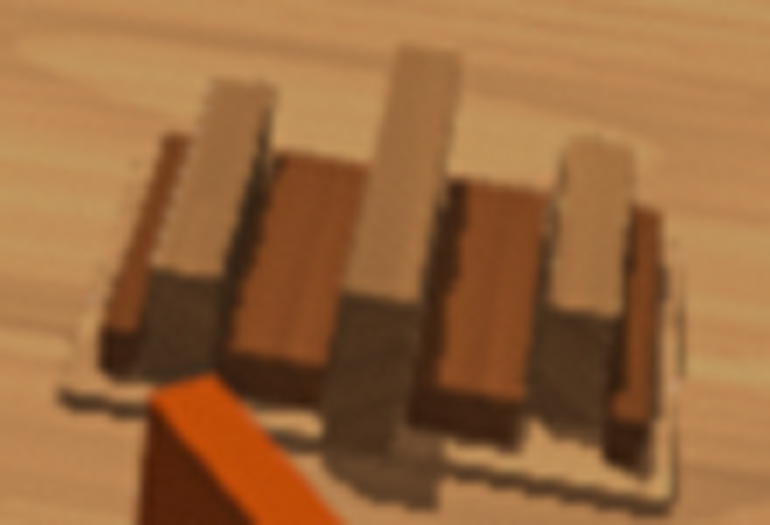

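```bash
cat > h.py <<'E'
import numpy as np,cv2
from scipy.optimize import least_squares
from plant import bot,capture,camera_params
def proj(n,P,p=None):
    p=p or camera_params(n)
    K=np.array([[p['fx'],0,p['cx']],[0,p['fy'],p['cy']],[0,0,1]])
    return cv2.projectPoints(np.array(P,float).reshape(-1,1,3),p['rvec'],p['tvec'],K,None)[0].reshape(-1,2)
def w(q,P):
    P=np.array(P,float);c,s=np.cos(q[2]),np.sin(q[2])
    return np.c_[q[0]+c*P[:,0]-s*P[:,1],q[1]+s*P[:,0]+c*P[:,1],P[:,2]]
def fit(obs,x0,pp={}):
    # obs: list (cam, pts, pix)
    f=lambda q:np.concatenate([(proj(n,w(q,P),pp.get(n))-np.array(u)).ravel() for n,P,u in obs])
    r=least_squares(f,x0,loss='soft_l1'); return r.x,f(r.x).reshape(-1,2)
def cr(L,k,x,y): return [((a+.5)/k-.5+x,(b+.5)/k-.5+y) for a,b in L]
def ray(n,uv,z,p=None):
    p=p or camera_params(n);R=cv2.Rodrigues(p['rvec'])[0];t=p['tvec']
    d=R.T@np.array([(uv[0]-p['cx'])/p['fx'],(uv[1]-p['cy'])/p['fy'],1]);o=-R.T@t
    return o+d*(z-o[2])/d[2]
E
python3 - <<'E'
from h import *
np.set_printoptions(precision=2,suppress=True)
S=lambda L:cr(L,4,190,295); T=lambda L:cr(L,8,215,140); A=lambda L:cr(L,7,125,150);B=lambda L:cr(L,7,305,180)
c=[(-155,55,12),(145,55,12),(145,-55,12),(-155,-55,12)]
j1=("side",c,S([(36,184),(655,31),(750,236),(75,418)]))
j2=("scene",[c[1],c[2],c[0]],A([(345,557),(22,522),(615,128)]))
for o in([j1],[j2],[j1,j2]):
    q,r=fit(o,[500,-200,0]);print("jig",q,r.ravel())
qs,_=fit([j1,j2],[500,-200,0])
# stop
st=[(0,28,36),(0,-28,36),(44,-28,36),(44,28,36)]
s1=("side",st[:3],S([(365,128),(393,240),(493,215)]))
s2=("scene",[st[1],st[0],st[3],st[2]],A([(285,222),(420,240),(370,303),(228,287)]))
for o in([s1],[s2],[s1,s2]):
    q,r=fit(o,[500,-200,0]);print("stop",q,r.ravel())
    d=q[:2]-qs[:2];cc,ss=np.cos(qs[2]),np.sin(qs[2]);print(" in jig",cc*d[0]+ss*d[1],-ss*d[0]+cc*d[1])
b=lambda L,z:[(-L/2,11,z),(L/2,11,z),(L/2,-11,z),(-L/2,-11,z)]
P=b(150,68)
b1=("side",P,T([(80,178),(550,138),(557,180),(85,215)]))
b2=("scene",[P[3],P[0],P[1],P[2]],B([(400,48),(460,55),(418,300),(342,292)]))
for o in([b1],[b2],[b1,b2]):
    q,r=fit(o,[500,200,0]);print("board",q,r.ravel())
P=[ray("scene",u,53) for u in B([(210,85),(275,88),(220,275),(150,265),(565,140),(632,145),(615,315),(550,305)])]
print(np.array(P))
print("jar",ray("side",(205,230),85),ray("scene",(278,160),85))
print("carton",ray("side",(357,213),60),ray("scene",(244,245),60))
for u in cr([(378,140),(478,92)],4,190,295):print("knob",ray("side",u,76))
E
```

```text
jig [ 521.05 -258.46    0.09] [-0.55 -0.86  0.31 -0.38  1.58 -0.25 -0.72  0.93]
jig [ 520.86 -253.58    0.1 ] [ 0.13  0.05 -0.31  0.34  0.22 -0.97]
jig [ 520.85 -256.83    0.09] [-0.81 -1.19 -0.38 -1.38  1.09 -1.56 -0.63  0.42 -1.9  -0.11 -2.06 -0.09
 -0.39 -0.98]
stop [ 509.58 -258.42    0.05] [-0.77 -0.78  0.27  0.02  0.34  0.62]
 in jig -11.370244028596147 -0.5306130782677771
stop [ 508.07 -254.27    0.02] [-0.39  0.09  0.71  0.24  0.25  0.09 -0.52 -0.53]
 in jig -12.47876013461084 3.7313388629839386
stop [ 508.94 -257.32    0.06] [-1.36 -1.24 -0.1  -0.55 -0.12 -0.12 -1.82  0.29 -0.38  0.04 -0.24 -0.04
 -1.39 -0.23]
 in jig -11.900861245567954 0.6205422805410148
board [529.07 211.56  -0.04] [-0.62 -0.34  0.5  -0.14  1.   -0.15 -0.76  0.44]
board [528.2  216.43  -0.03] [-0.35 -0.49  0.4  -0.1  -0.11  0.57  0.08 -0.1 ]
board [529.05 215.57  -0.03] [-0.82 -1.04  0.05 -1.32  0.66 -1.37 -0.84 -0.3  -0.77 -0.37 -0.01  0.03
 -0.54  0.74 -0.35  0.08]
[[471.48 147.28  53.  ]
 [467.51 169.09  53.  ]
 [582.71 165.46  53.  ]
 [583.09 143.72  53.  ]
 [474.92 266.58  53.  ]
 [472.14 288.32  53.  ]
 [572.02 284.34  53.  ]
 [571.94 265.    53.  ]]
jar [394.49 -18.67  85.  ] [407.91  -9.77  85.  ]
carton [724.07  -1.42  60.  ] [726.63   5.36  60.  ]
knob [ 508.2 -262.3   76. ]
knob [ 554.35 -247.67   76.  ]
```

```bash
python3 -m jog '{"xyz":[[0.4,-1,0],[0.4,-1,0],[0.4,-1,0],[0.4,-1,0],[0.4,-1,0],[0.4,-1,0],[0.4,-1,0],[0.4,-1,0],[0.4,-1,0],[0.4,-1,0]],"angular":[[0,0,-1],[0,0,-1],[0,0,-1],[0,0,-1],[0,0,-1],[0,0,-1],[0,0,-1],[0,0,-1],[0,0,-1],[0,0,-1]]}'
python3 - <<'E'
from h import *
p=camera_params("wrist");R=cv2.Rodrigues(p['rvec'])[0];print("campos",-R.T@p['tvec'],"look",R[2])
E
```

```text
time: 1.15
tool_pos: [293.1, 272.5, 223.4]
tcp_rot: [3.141, 0.006, 0.068]
contact_force: [0.1, 0.3, 0.0]
grip_width: 91.8
campos [288.43457474 337.33692245 381.53036308] look [ 0.01103939 -0.24395463 -0.96972381]
```

```bash
python3 -m jog '{"xyz":[[0.45,-1,0],[0.45,-1,0],[0.45,-1,0],[0.45,-1,0],[0.45,-1,0],[0.45,-1,0],[0.45,-1,0],[0.45,-1,0],[0.45,-1,0],[0.45,-1,0]],"angular":[[0,0,-1],[0,0,-1],[0,0,-1],[0,0,-1],[0,0,-1],[0,0,-1],[0,0,-1],[0,0,-1],[0,0,-1],[0,0,-1]]}'
python3 -m jog '{"xyz":[[0.45,-1,0],[0.45,-1,0],[0.45,-1,0],[0.45,-1,0],[0.45,-1,0],[0.45,-1,0],[0.45,-1,0],[0.45,-1,0],[0.45,-1,0],[0.45,-1,0]],"angular":[[0,0,-1],[0,0,-1],[0,0,0],[0,0,0],[0,0,0],[0,0,0],[0,0,0],[0,0,0],[0,0,0],[0,0,0]]}'
python3 -m jog '{"xyz":[[0.5,-1,0],[0.5,-1,0],[0.5,-1,0],[0.5,-1,0],[0.5,-1,0],[0,0,0]],"angular":[[0,0,0],[0,0,0],[0,0,0],[0,0,0],[0,0,0],[0,0,0]]}'
cat > snap.py <<'E'
from h import *
import sys,pickle
n,f=sys.argv[1:3]
o=bot.get_obs();p=camera_params(n);im=capture(n)
pickle.dump(p,open(f"pics/{f}.pkl","wb"));cv2.imwrite(f"pics/{f}.png",im[:,:,::-1]);print(o['time'],o['tool_pos'],o['tcp_rot'],o['contact_force'])
E
python3 snap.py wrist w1
```

```text
time: 2.15
tool_pos: [384.1, 63.4, 222.4]
tcp_rot: [3.139, 0.008, -1.024]
contact_force: [0.8, 0.3, -0.1]
grip_width: 92.0
time: 3.15
tool_pos: [475.3, -145.4, 220.6]
tcp_rot: [3.136, 0.011, -1.247]
contact_force: [0.6, 0.9, -0.0]
grip_width: 92.0
time: 3.75
tool_pos: [526.6, -251.6, 218.0]
tcp_rot: [3.133, 0.014, -1.249]
contact_force: [-0.6, 0.2, 0.1]
grip_width: 91.9
3.75 [ 526.57978276 -251.59621933  217.98945586] [ 3.13309798  0.01374739 -1.24949721] [-0.60863952  0.16391976  0.12487822]
```

View pics/w1.png

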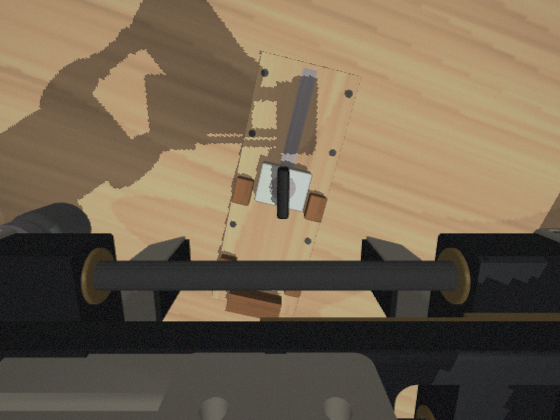

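Run:
```python
import cv2
s=cv2.imread("pics/w1.png")
cv2.imwrite("pics/w1c.png",cv2.resize(s[40:240,210:370],None,fx=4,fy=4,interpolation=cv2.INTER_CUBIC)[:600] )
cv2.imwrite("pics/w1d.png",cv2.resize(s[150:230,235:335],None,fx=7,fy=7,interpolation=cv2.INTER_CUBIC) )
```

```text
(no output)
```

View pics/w1c.png

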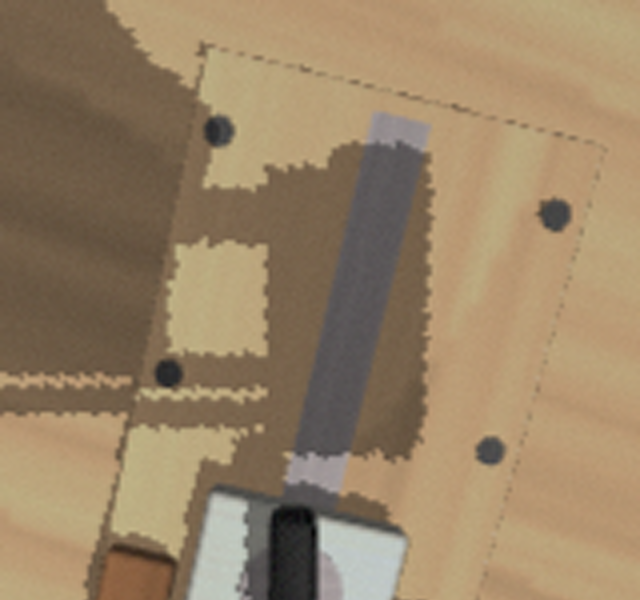

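View pics/w1d.png

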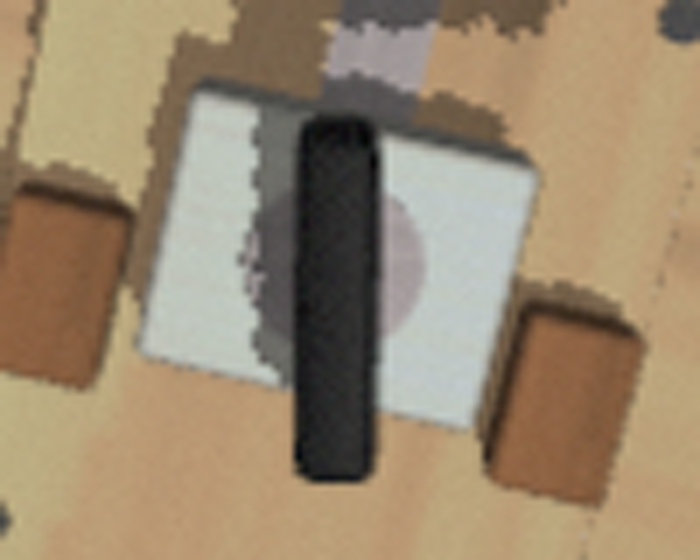

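Run:
```python
from h import *
import pickle
np.set_printoptions(precision=2,suppress=True)
p=pickle.load(open("pics/w1.pkl","rb"));pp={"wrist":p}
C=lambda L:cr(L,4,210,40);D=lambda L:cr(L,7,235,150)
o=[("wrist",[(145,55,12),(145,-55,12)],C([(205,45),(605,147)])),
("wrist",[(10,33,28),(-20,33,28),(10,53,28),(10,-33,28),(10,-53,28),(-20,-53,28),(-20,-33,28)],D([(130,210),(95,390),(20,190),(530,310),(643,345),(602,507),(488,485)]))]
q,r=fit(o,[521,-256,.09],pp);print("jig",q,r.ravel())
s=[("wrist",[(44,28,36),(44,-28,36),(0,-28,36),(0,28,36)],D([(198,90),(538,170),(470,430),(140,352)]))]
t,r=fit(s,[508,-256,.09],pp);print("stop",t,r.ravel())
d=t[:2]-q[:2];c,S=np.cos(q[2]),np.sin(q[2]);print("in jig",c*d[0]+S*d[1],-S*d[0]+c*d[1])
for u in D([(337,300),(335,482),(340,132)]):print(ray("wrist",u,76,p))
k=np.array([q[0],q[1]]);
xs=c*d[0]+S*d[1]+22
print("knob axis",t[0]+22*np.cos(t[2]),t[1]+22*np.sin(t[2]), q[0]+c*xs,q[1]+S*xs)
```

```text
jig [ 518.95 -256.91    0.09] [ 0.36 -0.35  0.17 -0.55  0.22  1.04 -0.32  0.63 -1.55 -0.19  0.15  0.13
  1.11 -0.87 -0.04  0.67 -0.52 -0.06]
stop [ 508.81 -258.02    0.09] [-0.62 -0.87  1.11 -0.22  0.59  0.72 -1.07  0.44]
in jig -10.192467597246601 -0.1802658168436937
[ 532.67 -255.08   76.  ]
[ 507.64 -263.28   76.  ]
[ 554.89 -247.96   76.  ]
knob axis 530.728358319892 -256.0772574969824 530.7070939695017 -255.84286966159084
```

```bash
python3 -m jog '{"xyz":[[0.1,-0.1,-1],[0.1,-0.1,-1],[0,0,-1],[0,0,-1],[0,0,-1],[0,0,-1],[0,0,-0.5],[0,0,-0.3],[0,0,0]],"angular":[[0,0,-0.05],[0,0,0],[0,0,0],[0,0,0],[0,0,0],[0,0,0],[0,0,0],[0,0,0],[0,0,0]]}' -0.3
python3 - <<'E'
from plant import bot
print(bot.get_obs()['tcp_rot'],bot.get_obs()['grip_width'])
E
```

```text
time: 4.7
tool_pos: [526.9, -245.7, 78.5]
tcp_rot: [3.132, 0.019, -1.25]
contact_force: [-0.1, 0.5, 1.3]
grip_width: 59.6
[ 3.13204294  0.01887522 -1.25024111] 59.613737020383866
```

```bash
cat > to.py <<'E'
# usage: to.py x y z yaw [roll] [pitch] -> shift units, turn units needed
from h import *
import sys
from scipy.spatial.transform import Rotation as R
a=[float(v) for v in sys.argv[1:]]
o=bot.get_obs()
roll=a[4] if len(a)>4 else np.pi; pitch=a[5] if len(a)>5 else 0
g=R.from_euler('xyz',[roll,pitch,a[3]]);c=R.from_euler('xyz',o['tcp_rot'])
print(round(o['time'],2),"pos",o['tool_pos'].round(1),"rpy",o['tcp_rot'].round(3),"F",o['contact_force'].round(1),"M",o['moment'].round(2),"w",round(o['grip_width'],1))
print("shift/20:",((np.array(a[:3])-o['tool_pos'])/20).round(2),"turn/6deg:",((g*c.inv()).as_rotvec()/np.radians(6)).round(2))
E
python3 to.py 530.8 -256 46 -1.258
```

```text
4.7 pos [ 526.9 -245.7   78.5] rpy [ 3.132  0.019 -1.25 ] F [-0.1  0.5  1.3] M [-0.08  0.17 -0.04] w 59.6
shift/20: [ 0.2  -0.52 -1.63] turn/6deg: [-0.14 -0.14 -0.07]
```

```bash
python3 -m jog '{"xyz":[[0.2,-0.52,0],[0.0,0,-0.5],[0,0,0]],"angular":[[-0.14,-0.14,-0.07],[0,0,0],[0,0,0]]}'
python3 to.py 530.8 -256 46 -1.258
```

```text
time: 5.0
tool_pos: [532.4, -257.6, 70.1]
tcp_rot: [-3.138, -0.005, -1.258]
contact_force: [0.1, -0.7, 0.1]
grip_width: 59.3
5.0 pos [ 532.4 -257.6   70.1] rpy [-3.138 -0.005 -1.258] F [ 0.1 -0.7  0.1] M [-0.07  0.17 -0.04] w 59.3
shift/20: [-0.08  0.08 -1.21] turn/6deg: [ 0.03  0.04 -0.  ]
```

```bash
python3 -m jog '{"xyz":[[-0.08,0.08,-0.6],[0,0,-0.6],[0,0,0]],"angular":[[0.03,0.04,0],[0,0,0],[0,0,0]]}'
python3 to.py 530.8 -256 46 -1.258
```

```text
time: 5.3
tool_pos: [530.7, -256.2, 44.5]
tcp_rot: [-3.141, -0.001, -1.258]
contact_force: [-0.9, -0.0, -0.9]
grip_width: 59.7
5.3 pos [ 530.7 -256.2   44.5] rpy [-3.141e+00 -1.000e-03 -1.258e+00] F [-0.9 -0.  -0.9] M [-0.02  0.13  0.  ] w 59.7
shift/20: [0.   0.01 0.07] turn/6deg: [0.   0.01 0.  ]
```

```bash
python3 -m jog '{"xyz":[[0,0,0],[0,0,0],[0,0,0],[0,0,0],[0,0,0]],"angular":[[0,0,0],[0,0,0],[0,0,0],[0,0,0],[0,0,0]]}' 1
python3 to.py 530.8 -256 46 0.09
```

```text
time: 5.8
tool_pos: [531.0, -256.1, 44.5]
tcp_rot: [-3.141, -0.001, -1.258]
contact_force: [0.1, -0.4, -0.8]
grip_width: 24.0
5.8 pos [ 531.  -256.1   44.5] rpy [-3.141e+00 -1.000e-03 -1.258e+00] F [ 0.1 -0.4 -0.8] M [-0.03  0.15  0.09] w 24.0
shift/20: [-0.01  0.01  0.08] turn/6deg: [-0.000e+00  1.000e-02  1.287e+01]
```

```bash
python3 -m jog '{"xyz":[[0,0,0],[0,0,0],[0,0,0]],"angular":[[0,0,0],[0,0,0],[0,0,0]]}'
python3 to.py 530.8 -256 46 0.09
```

```text
time: 6.1
tool_pos: [531.0, -255.8, 44.8]
tcp_rot: [-3.141, -0.0, -1.258]
contact_force: [0.2, -1.0, -1.8]
grip_width: 11.8
6.1 pos [ 531.  -255.8   44.8] rpy [-3.141 -0.    -1.258] F [ 0.2 -1.  -1.8] M [-0.22  0.11  0.  ] w 11.8
shift/20: [-0.01 -0.01  0.06] turn/6deg: [-1.000e-02  1.000e-02  1.287e+01]
```

```bash
python3 -m jog '{"xyz":[[0,0,0],[0,0,0],[0,0,0],[0,0,0],[0,0,0],[0,0,0],[0,0,0],[0,0,0]],"angular":[[0,0,0.6],[0,0,0.9],[0,0,0.9],[0,0,0.9],[0,0,0.9],[0,0,0.9],[0,0,0.9],[0,0,0.9]]}'
python3 to.py 530.8 -256 45 0.09
```

```text
time: 6.9
tool_pos: [531.3, -256.2, 44.8]
tcp_rot: [-3.14, -0.001, -0.51]
contact_force: [0.7, -0.5, -0.4]
grip_width: 11.6
6.9 pos [ 531.3 -256.2   44.8] rpy [-3.14e+00 -1.00e-03 -5.10e-01] F [ 0.7 -0.5 -0.4] M [ 0.02  0.08 -0.09] w 11.6
shift/20: [-0.02  0.01  0.01] turn/6deg: [-0.01  0.02  5.73]
```

```bash
python3 -m jog '{"xyz":[[0,0,0],[0,0,0],[0,0,0],[0,0,0],[0,0,0],[0,0,0]],"angular":[[0,0,0.9],[0,0,0.9],[0,0,0.9],[0,0,0.9],[0,0,0.9],[0,0,0.5]]}'
python3 to.py 530.8 -256 45 0.09
```

```text
time: 7.5
tool_pos: [531.7, -256.3, 44.8]
tcp_rot: [-3.14, -0.003, 0.036]
contact_force: [0.2, 0.5, -0.6]
grip_width: 11.8
7.5 pos [ 531.7 -256.3   44.8] rpy [-3.14e+00 -3.00e-03  3.60e-02] F [ 0.2  0.5 -0.6] M [-0.02  0.05 -0.09] w 11.8
shift/20: [-0.05  0.01  0.01] turn/6deg: [-0.02  0.02  0.52]
```

```bash
python3 -m jog '{"xyz":[[0.4,0.036,0],[0.6,0.054,0],[0.6,0.054,0],[0.6,0.054,0],[0.6,0.054,0],[0.3,0.027,0],[0,0,0]],"angular":[[0,0,0],[0,0,0],[0,0,0],[0,0,0],[0,0,0],[0,0,0],[0,0,0]]}'
python3 to.py 590 -250.6 45 0.09
```

```text
time: 8.2
tool_pos: [596.3, -250.4, 44.8]
tcp_rot: [-3.14, 0.001, 0.029]
contact_force: [-0.1, 1.1, 1.8]
grip_width: 11.9
8.2 pos [ 596.3 -250.4   44.8] rpy [-3.14e+00  1.00e-03  2.90e-02] F [-0.1  1.1  1.8] M [-0.08 -0.    0.08] w 11.9
shift/20: [-0.32 -0.01  0.01] turn/6deg: [-0.01 -0.01  0.59]
```

```bash
python3 -m jog '{"xyz":[[0,0,0],[0,0,0],[0,0,0],[0,0,0.4],[0,0,1],[0,0,1],[0,0.5,1],[0,1,1],[-0.2,1,1],[-0.2,1,1]],"angular":[[0,0,0],[0,0,0],[0,0,0],[0,0,0],[0,0,0],[0,0,-0.5],[0,0,-1],[0,0,-1],[0,0,-1],[0,0,-1]]}' 0.13
python3 -m jog '{"xyz":[[-0.2,1,0.5],[-0.2,1,0.5],[-0.2,1,0],[-0.2,1,0],[-0.2,1,0],[-0.2,1,0],[-0.2,1,0],[-0.2,1,0],[-0.2,1,0],[-0.2,1,0]],"angular":[[0,0,-1],[0,0,-1],[0,0,-1],[0,0,-1],[0,0,-1],[0,0,-1],[0,0,-1],[0,0,-1],[0,0,-1],[0,0,-0.8]]}'
python3 to.py 530 214 200 -1.6
```

```text
time: 9.2
tool_pos: [584.6, -181.0, 177.1]
tcp_rot: [-3.137, 0.005, -0.468]
contact_force: [0.7, -0.0, -1.2]
grip_width: 39.5
time: 10.2
tool_pos: [542.8, 25.1, 210.8]
tcp_rot: [-3.128, -0.008, -1.543]
contact_force: [-1.4, 0.1, 0.3]
grip_width: 39.5
10.2 pos [542.8  25.1 210.8] rpy [-3.128 -0.008 -1.543] F [-1.4  0.1  0.3] M [ 0.01  0.24 -0.03] w 39.5
shift/20: [-0.64  9.44 -0.54] turn/6deg: [ 0.08  0.13 -0.54]
```

```bash
python3 -m jog '{"xyz":[[-0.1,1,0],[-0.1,1,0],[-0.1,1,0],[-0.1,1,0],[-0.1,1,0],[-0.1,1,0],[-0.1,1,0],[0,1,0],[0,1,0],[0,0,0]],"angular":[[0.08,0.13,-0.5],[0,0,0],[0,0,0],[0,0,0],[0,0,0],[0,0,0],[0,0,0],[0,0,0],[0,0,0],[0,0,0]]}'
python3 snap.py wrist w2; python3 to.py 530 214 200 -1.6
python3 - <<'E'
import cv2
s=cv2.imread("pics/w2.png")
cv2.imwrite("pics/w2c.png",cv2.resize(s[30:250,140:400],None,fx=2.7,fy=2.7,interpolation=cv2.INTER_CUBIC))
E
```

```text
time: 11.2
tool_pos: [525.9, 213.4, 218.9]
tcp_rot: [-3.133, 0.003, -1.601]
contact_force: [0.9, 0.2, -0.0]
grip_width: 40.3
11.2 [525.94677372 213.35132791 218.94069287] [-3.13328956e+00  2.74505980e-03 -1.60144957e+00] [ 0.86902418  0.20926275 -0.02497781]
11.25 pos [526.  212.2 218.9] rpy [-3.133e+00  2.000e-03 -1.602e+00] F [ 0.4 -0.6  0. ] M [-0.04  0.18 -0.01] w 39.9
shift/20: [ 0.2   0.09 -0.95] turn/6deg: [-0.02  0.08  0.02]
```

View pics/w2c.png

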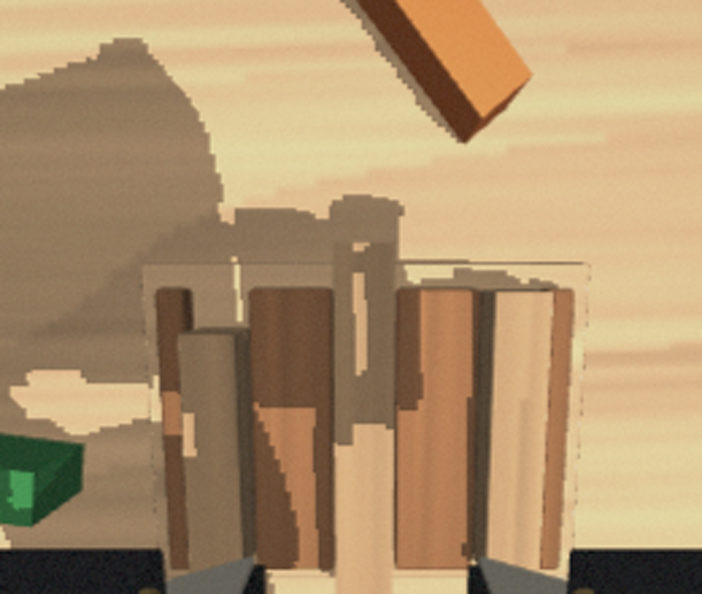

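View pics/w2.png

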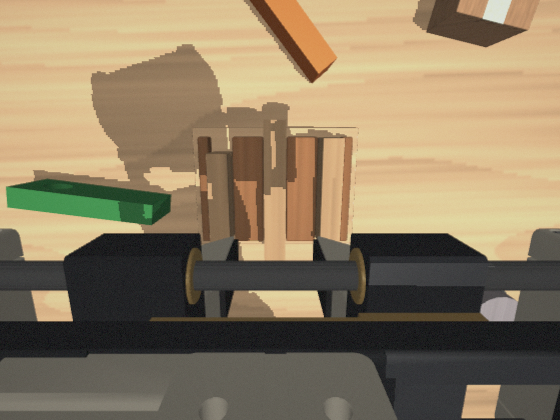

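Run:
```python
from h import *
import pickle
np.set_printoptions(precision=2,suppress=True)
p=pickle.load(open("pics/w2.pkl","rb"))
for u in cr([(334,243),(398,243),(335,440),(394,440),(337,565),(393,565)],2.7,140,30):print(ray("wrist",u,68,p))
for u in cr([(483,290),(553,290),(180,335),(245,335),(480,560),(245,560)],2.7,140,30):print("spare",ray("wrist",u,53,p))
```

```text
[601.83 222.41  68.  ]
[601.14 199.89  68.  ]
[531.46 224.81  68.  ]
[530.8 202.9  68. ]
[482.58 225.95  68.  ]
[481.94 204.4   68.  ]
spare [583.9 168.   53. ]
spare [583.1  141.88  53.  ]
spare [570.79 282.56  53.  ]
spare [570.04 257.96  53.  ]
spare [477.86 169.    53.  ]
spare [480.67 263.7   53.  ]
```

```bash
python3 -m jog '{"xyz":[[0.1,0.08,-0.5],[0,0,-1],[0,0,-1],[0,0,-1],[0,0,-1],[0,0,-1],[0,0,0]],"angular":[[-0.02,0.08,0],[0,0,0],[0,0,0],[0,0,0],[0,0,0],[0,0,0],[0,0,0]]}' 0.26
python3 to.py 528 213.8 40 -1.605
```

```text
time: 11.95
tool_pos: [528.5, 206.6, 103.4]
tcp_rot: [3.14, -0.003, -1.609]
contact_force: [0.1, 0.1, -0.3]
grip_width: 34.7
11.95 pos [528.5 206.6 103.4] rpy [ 3.140e+00 -3.000e-03 -1.609e+00] F [ 0.1  0.1 -0.3] M [0.   0.18 0.01] w 34.7
shift/20: [-0.02  0.36 -3.17] turn/6deg: [ 0.03 -0.02  0.04]
```

```bash
python3 -m jog '{"xyz":[[0,0.36,-0.3],[0,0,0]],"angular":[[0.03,-0.02,0.04],[0,0,0]]}'
python3 to.py 528 213.8 40 -1.605
```

```text
time: 12.15
tool_pos: [529.1, 213.1, 97.5]
tcp_rot: [-3.141, 0.001, -1.606]
contact_force: [0.7, 0.3, 0.2]
grip_width: 34.0
12.15 pos [529.1 213.1  97.5] rpy [-3.141e+00  1.000e-03 -1.606e+00] F [0.7 0.3 0.2] M [-0.05  0.17  0.03] w 34.0
shift/20: [-0.06  0.03 -2.88] turn/6deg: [-0.01  0.    0.01]
```

```bash
python3 -m jog '{"xyz":[[0,0.04,-0.6],[0,0.04,-0.7],[0,0.03,-0.7],[0,0,-0.6],[0,0,-0.2],[0,0,0]],"angular":[[0,0,0],[0,0,0],[0,0,0],[0,0,0],[0,0,0],[0,0,0]]}'
python3 to.py 528 213.8 40 -1.605
```

```text
time: 12.75
tool_pos: [531.3, 216.3, 40.9]
tcp_rot: [-3.134, 0.002, -1.606]
contact_force: [0.3, -0.5, -0.3]
grip_width: 33.9
12.75 pos [531.3 216.3  40.9] rpy [-3.134e+00  2.000e-03 -1.606e+00] F [ 0.3 -0.5 -0.3] M [-0.02  0.14  0.04] w 33.9
shift/20: [-0.17 -0.12 -0.05] turn/6deg: [-0.02  0.07  0.01]
```

```bash
python3 -m jog '{"xyz":[[-0.1,-0.12,0],[0,0,0],[0,0,0],[0,0,0],[0,0,0]],"angular":[[0,0.07,0],[0,0,0],[0,0,0],[0,0,0],[0,0,0]]}' 1
python3 to.py 528 213.8 40 -1.605
```

```text
time: 13.25
tool_pos: [530.1, 213.8, 42.6]
tcp_rot: [-3.14, 0.003, -1.606]
contact_force: [-1.0, -0.4, -1.2]
grip_width: 21.6
13.25 pos [530.1 213.8  42.6] rpy [-3.140e+00  3.000e-03 -1.606e+00] F [-1.  -0.4 -1.2] M [-0.04  0.15  0.02] w 21.6
shift/20: [-0.11  0.   -0.13] turn/6deg: [-0.03  0.02  0.01]
```

```bash
python3 -m jog '{"xyz":[[0,0,0.5],[0,0,1],[0,0,1],[0,0,1],[0,0,1],[0,-1,0.2],[0,-1,0],[0.1,-1,0],[0.1,-1,0],[0.1,-1,0]],"angular":[[0,0,0],[0,0,0],[0,0,0],[0,0,0],[0,0,0],[0,0,0],[0,0,0.4],[0,0,0.4],[0,0,0.4],[0,0,0]]}'
python3 snap.py side s1
python3 -m jog '{"xyz":[[0.1,-1,0],[0.1,-1,0],[0.1,-1,0],[0.1,-1,0],[0,-1,0],[0,-1,0],[0,-1,-0.4],[0,-1,-1],[0,-0.5,-1],[0,0,-0.8]],"angular":[[0,0,0],[0,0,0],[0,0,0],[0,0,0],[0,0,0],[0,0,0],[0,0,0],[0,0,0],[0,0,0],[0,0,0]]}'
python3 to.py 545 -70 36 -1.48
```

```text
time: 14.25
tool_pos: [536.1, 113.4, 148.4]
tcp_rot: [-3.133, 0.004, -1.47]
contact_force: [0.2, -0.0, -1.1]
grip_width: 21.8
14.25 [536.1351646  113.41710958 148.40545145] [-3.13256289  0.00405342 -1.46973853] [ 0.16861808 -0.0034586  -1.13242559]
time: 15.3
tool_pos: [547.9, -66.0, 93.4]
tcp_rot: [-3.117, -0.001, -1.474]
contact_force: [0.2, 0.8, -1.4]
grip_width: 22.0
15.3 pos [547.9 -66.   93.4] rpy [-3.117e+00 -1.000e-03 -1.474e+00] F [ 0.2  0.8 -1.4] M [-0.03  0.2  -0.03] w 22.0
shift/20: [-0.15 -0.2  -2.87] turn/6deg: [-0.01  0.23 -0.06]
```

View pics/s1.png

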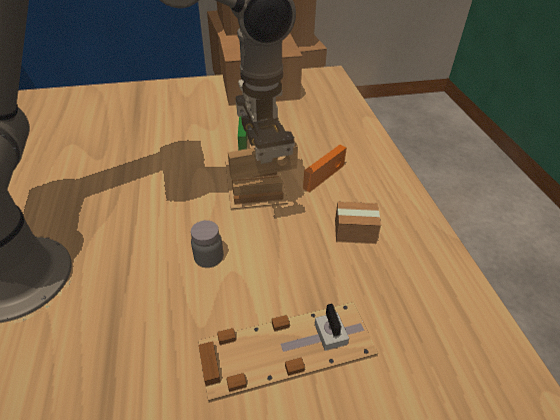

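```bash
python3 -m jog '{"xyz":[[0,-0.2,-0.6],[0,0,-0.8],[0,0,-0.8],[0,0,-0.4],[0,0,0]],"angular":[[-0.01,0.23,-0.06],[0,0,0],[0,0,0],[0,0,0],[0,0,0]]}'
python3 to.py 545 -70 36 -1.48
```

```text
time: 15.8
tool_pos: [548.6, -70.4, 39.9]
tcp_rot: [3.137, -0.0, -1.482]
contact_force: [-0.2, 0.4, -1.0]
grip_width: 21.9
15.8 pos [548.6 -70.4  39.9] rpy [ 3.137 -0.    -1.482] F [-0.2  0.4 -1. ] M [-0.04  0.21  0.01] w 21.9
shift/20: [-0.18  0.02 -0.2 ] turn/6deg: [ 0.   -0.04  0.02]
```

```bash
python3 -m jog '{"xyz":[[0,0,-0.22],[0,0,0]],"angular":[[0,-0.04,0],[0,0,0]]}'
python3 to.py 545 -70 36 -1.48
```

```text
time: 16.0
tool_pos: [549.5, -70.3, 36.4]
tcp_rot: [-3.14, -0.001, -1.482]
contact_force: [-0.7, -1.0, -1.2]
grip_width: 22.0
16.0 pos [549.5 -70.3  36.4] rpy [-3.140e+00 -1.000e-03 -1.482e+00] F [-0.7 -1.  -1.2] M [-0.08  0.21 -0.02] w 22.0
shift/20: [-0.23  0.02 -0.02] turn/6deg: [0.01 0.01 0.02]
```

```bash
python3 -m jog '{"xyz":[[0,0,0],[0,0,0],[0,0,0],[0,0,0],[0,0,0],[0,0,0.6],[0,0,1],[0,0.3,1],[0,1,0.3],[0,1,0]],"angular":[[0,0,0],[0,0,0],[0,0,0],[0,0,0],[0,0,0],[0,0,0],[0,0,0],[0,0,0],[0,0,0],[0,0,0]]}' -0.3
python3 -m jog '{"xyz":[[0,0.5,0],[0,0,0],[0,0,-0.6],[0,0,-0.8],[0,0,-0.6],[0,0,0]],"angular":[[0,0,0],[0,0,0],[0,0,0],[0,0,0],[0,0,0],[0,0,0]]}' 1
python3 snap.py side s2
python3 to.py 545 -70 50 -1.48
```

```text
time: 17.0
tool_pos: [551.4, -25.8, 102.4]
tcp_rot: [-3.135, -0.003, -1.485]
contact_force: [-0.4, 0.2, 0.3]
grip_width: 59.7
time: 17.6
tool_pos: [551.3, -15.8, 61.2]
tcp_rot: [-3.133, -0.004, -1.484]
contact_force: [0.0, -0.0, -0.6]
grip_width: 16.3
17.6 [551.33847035 -15.76177183  61.24384259] [-3.13308944 -0.00428648 -1.48374524] [ 0.03380735 -0.00451027 -0.57378685]
17.65 pos [551.7 -15.8  62. ] rpy [-3.132 -0.004 -1.484] F [-0.2  0.5 -0. ] M [-0.11  0.23 -0.02] w 12.4
shift/20: [-0.34 -2.71 -0.6 ] turn/6deg: [0.03 0.09 0.04]
```

View pics/s2.png

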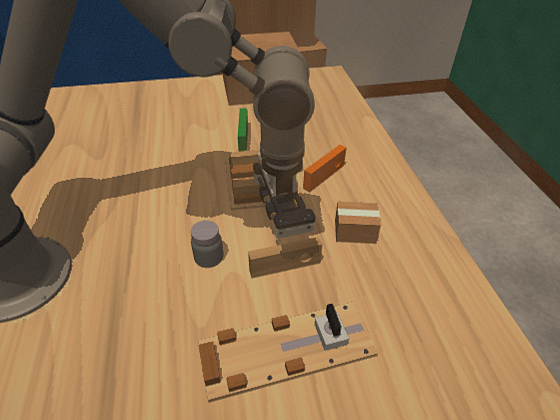

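```bash
python3 -m jog '{"xyz":[[0,0,-0.7],[0,-0.5,0],[0,-0.6,0],[0,-0.6,0],[0,-0.6,0],[0,-0.6,0],[0,-0.4,0],[0,0,0]],"angular":[[0,0.08,0],[0,0,0],[0,0,0],[0,0,0],[0,0,0],[0,0,0],[0,0,0],[0,0,0]]}' 1
python3 to.py 545 -85 50 -1.48
```

```text
time: 18.45
tool_pos: [552.9, -90.3, 48.3]
tcp_rot: [-3.138, -0.005, -1.486]
contact_force: [-0.4, -0.2, 0.1]
grip_width: 0.3
18.45 pos [552.9 -90.3  48.3] rpy [-3.138 -0.005 -1.486] F [-0.4 -0.2  0.1] M [-0.06  0.15 -0.01] w 0.3
shift/20: [-0.4   0.27  0.09] turn/6deg: [0.05 0.04 0.06]
```

```bash
python3 -m jog '{"xyz":[[0,0,0.7],[0,0,1],[0,0,1],[-0.2,-0.2,1],[-0.2,-0.2,1],[0,-0.2,1],[0,0,1],[0,0,0]],"angular":[[0.05,0.04,0.05],[0,0,0],[0,0,0],[0,0,0],[0,0,0],[0,0,0],[0,0,0],[0,0,0]]}' -1
python3 snap.py wrist w3
python3 to.py 545 -105 200 -1.48
```

```text
time: 19.25
tool_pos: [542.8, -101.1, 187.0]
tcp_rot: [3.139, 0.003, -1.48]
contact_force: [0.9, -0.1, 0.6]
grip_width: 59.3
19.25 [ 542.8170445  -101.11008463  186.97816953] [ 3.13912241e+00  2.63672671e-03 -1.48016884e+00] [ 0.92161427 -0.13548283  0.58325935]
19.3 pos [ 542.1 -100.9  185.4] rpy [ 3.137  0.004 -1.48 ] F [-1.  -0.7  0.4] M [-0.02  0.16  0.01] w 63.4
shift/20: [ 0.15 -0.21  0.73] turn/6deg: [-0.03 -0.05  0.  ]
```

View pics/w3.png

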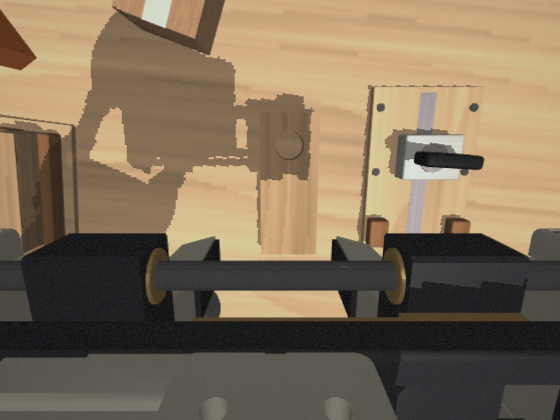

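Run:
```python
import cv2
s=cv2.imread("pics/w3.png")
cv2.imwrite("pics/w3c.png",cv2.resize(s[95:265,240:340],None,fx=3.5,fy=3.5,interpolation=cv2.INTER_CUBIC))
```

```text
(no output)
```

View pics/w3c.png

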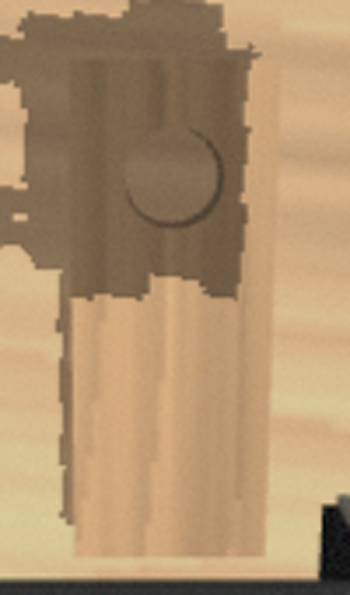

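Run:
```python
from h import *
import pickle
np.set_printoptions(precision=2,suppress=True)
p=pickle.load(open("pics/w3.pkl","rb"))
u=cr([(70,58),(277,58),(265,555),(75,555)],3.5,240,95)
for a in u:print(ray("wrist",a,22,p))
print(fit([("wrist",[(75,30,22),(75,-30,22),(-75,-30,22),(-75,30,22)],u)],[545,-105,.09],{"wrist":p}))
```

```text
[623.42 -78.11  22.  ]
[ 628.69 -136.09   22.  ]
[ 479.98 -150.95   22.  ]
[474.5 -91.4  22. ]
(array([ 551.58, -114.16,    0.09]), array([[-0.85, -0.11],
       [ 0.98, -0.3 ],
       [ 0.06,  0.23],
       [-0.12,  0.33]]))
```

```bash
python3 -m jog '{"xyz":[[0.5,-0.7,-0.5],[0,0,-1],[0,0,-1],[0,0,-1],[0,0,-1],[0,0,-1],[0,0,-0.6],[0,0,0]],"angular":[[-0.03,-0.05,0],[0,0,0],[0,0,0],[0,0,0],[0,0,0],[0,0,0],[0,0,0],[0,0,0]]}' -1
python3 to.py 551.6 -114.2 4 -1.481
```

```text
time: 20.1
tool_pos: [549.2, -117.9, 43.9]
tcp_rot: [3.129, 0.005, -1.48]
contact_force: [-0.0, 0.5, 0.7]
grip_width: 91.6
20.1 pos [ 549.2 -117.9   43.9] rpy [ 3.129  0.005 -1.48 ] F [-0.   0.5  0.7] M [-0.08  0.1  -0.04] w 91.6
shift/20: [ 0.12  0.19 -1.99] turn/6deg: [-0.03 -0.13 -0.01]
```

```bash
python3 -m jog '{"xyz":[[0.12,0.19,-0.6],[0,0,-0.6],[0,0,-0.4],[0,0,0]],"angular":[[-0.03,-0.13,0],[0,0,0],[0,0,0],[0,0,0]]}'
python3 to.py 551.6 -114.2 4 -1.481
```

```text
time: 20.5
tool_pos: [550.9, -115.3, 7.4]
tcp_rot: [3.138, 0.001, -1.48]
contact_force: [1.0, -0.2, -0.0]
grip_width: 91.7
20.5 pos [ 550.9 -115.3    7.4] rpy [ 3.138e+00  1.000e-03 -1.480e+00] F [ 1.  -0.2 -0. ] M [-0.03  0.16 -0.01] w 91.7
shift/20: [ 0.03  0.05 -0.17] turn/6deg: [-0.01 -0.03 -0.01]
```

```bash
python3 -m jog '{"xyz":[[0,0,-0.15],[0,0,0],[0,0,0],[0,0,0],[0,0,0],[0,0,0],[0,0,0]],"angular":[[0,-0.03,0],[0,0,0],[0,0,0],[0,0,0],[0,0,0],[0,0,0],[0,0,0]]}' 1
python3 to.py 551.6 -114.2 4 -1.481
```

```text
time: 21.2
tool_pos: [552.3, -116.1, 6.0]
tcp_rot: [-3.138, -0.0, -1.48]
contact_force: [-0.1, 0.6, -0.9]
grip_width: 59.9
21.2 pos [ 552.3 -116.1    6. ] rpy [-3.138 -0.    -1.48 ] F [-0.1  0.6 -0.9] M [-0.01  0.18  0.  ] w 59.9
shift/20: [-0.03  0.09 -0.1 ] turn/6deg: [ 0.    0.03 -0.01]
```

```bash
python3 -m jog '{"xyz":[[0,0,0.7],[0,0,1],[0,0,1],[-0.4,-0.6,0.5],[-0.5,-1,0],[-0.5,-1,0],[-0.6,-1,0],[-0.6,-1,0],[-0.6,-1,0],[-0.4,-0.8,0]],"angular":[[0,0.03,0],[0,0,0],[0,0,0],[0,0,0],[0,0,0],[0,0,0],[0,0,0],[0,0,0],[0,0,0],[0,0,0]]}'
python3 -m jog '{"xyz":[[0,0,0],[0,0,0]],"angular":[[0,0,0],[0,0,0]]}'
python3 snap.py wrist w4
python3 to.py 474.2 -261 60 -1.481
```

```text
time: 22.2
tool_pos: [472.7, -249.6, 70.7]
tcp_rot: [3.138, 0.001, -1.476]
contact_force: [0.1, -0.3, -0.2]
grip_width: 60.1
time: 22.4
tool_pos: [470.3, -252.3, 70.2]
tcp_rot: [3.137, 0.001, -1.48]
contact_force: [-0.5, 1.0, -1.1]
grip_width: 59.6
22.4 [ 470.29412542 -252.2688885    70.22843884] [ 3.13651556e+00  8.32180545e-04 -1.47998165e+00] [-0.53920135  0.9714024  -1.05900288]
22.45 pos [ 470.4 -252.1   70.2] rpy [ 3.136e+00  1.000e-03 -1.479e+00] F [-0.2 -0.2 -0.1] M [-0.05  0.19  0.01] w 59.8
shift/20: [ 0.19 -0.44 -0.51] turn/6deg: [-0.   -0.05 -0.02]
```

View pics/w4.png

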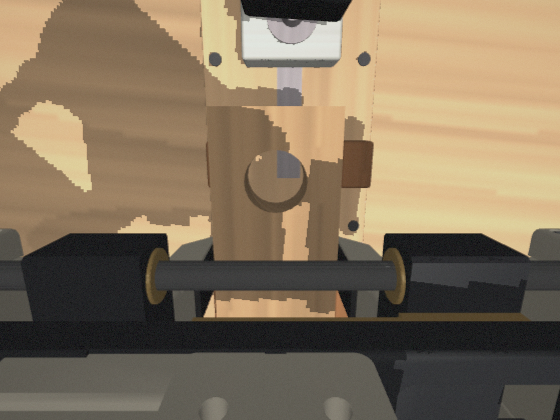

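Run:
```python
import cv2
s=cv2.imread("pics/w4.png")
cv2.imwrite("pics/w4c.png",cv2.resize(s[0:240,190:390],None,fx=3.3,fy=3.3,interpolation=cv2.INTER_CUBIC)[:600])
```

```text
(no output)
```

View pics/w4c.png

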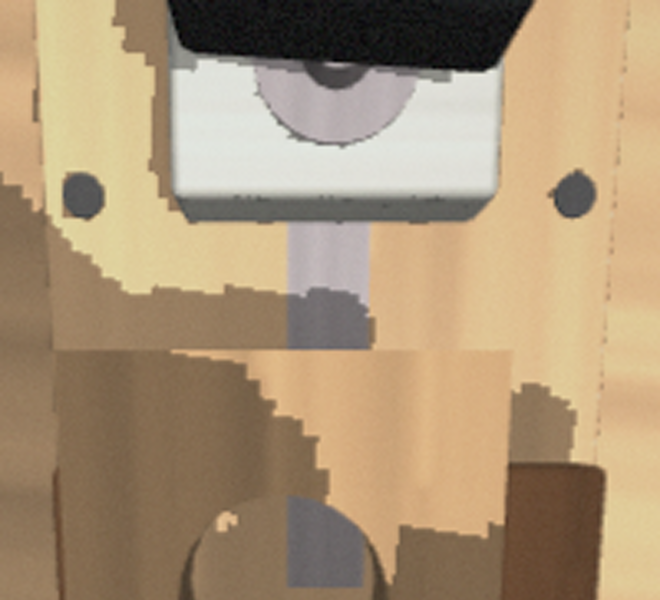

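Run:
```python
from h import *
import pickle
np.set_printoptions(precision=2,suppress=True)
p=pickle.load(open("pics/w4.pkl","rb"))
C=lambda L:cr(L,3.3,190,0)
q=np.array([518.95,-256.91,.09])
def jig(P):
    d=P[:2]-q[:2];c,s=np.cos(q[2]),np.sin(q[2]);return np.array([c*d[0]+s*d[1],-s*d[0]+c*d[1]])
for n,u,z in[("stopL",(175,192),36),("stopR",(498,194),36),("bedL",(50,300),12),("bedR",(608,300),12),("bedL2",(38,60),12),("bedR2",(625,60),12),("trL",(288,240),12),("trR",(368,240),12),("trL",(288,330),12),("trR",(368,330),12),("scL",(83,195),12),("scR",(575,195),12),("blk",(605,470),28),("brdL",(52,350),86.5),("brdR",(510,350),86.5)]:
    P=ray("wrist",C([u])[0],z,p);print(n,P,jig(P))
print("tcp",jig(np.array([470.3,-252.3])))
```

```text
stopL [ 571.83 -224.76   36.  ] [55.56 27.27]
stopR [ 576.51 -279.64   36.  ] [ 55.29 -27.81]
bedL [ 554.79 -198.82   12.  ] [40.92 54.63]
bedR [ 564.73 -308.     12.  ] [ 41.01 -54.99]
bedL2 [ 596.71 -195.12   12.  ] [83.   54.56]
bedR2 [ 606.61 -304.06   12.  ] [ 83.07 -54.84]
trL [ 569.93 -244.39   12.  ] [51.9   7.89]
trR [ 571.33 -259.83   12.  ] [51.91 -7.62]
trL [ 553.47 -245.91   12.  ] [35.37  7.85]
trR [ 554.91 -261.67   12.  ] [35.38 -7.98]
scL [ 574.34 -204.47   12.  ] [59.88 47.25]
scR [ 582.9 -298.5   12. ] [ 59.95 -47.17]
blk [ 532.55 -307.99   28.  ] [  8.95 -52.1 ]
brdL [ 541.76 -215.8    86.5 ] [26.41 38.89]
brdR [ 547.17 -275.19   86.5 ] [ 26.46 -20.74]
tcp [-48.04   8.96]
```

```bash
python3 -m jog '{"xyz":[[0.13,-0.44,-0.5],[0,0,-0.4],[0,0,0],[0,0,0]],"angular":[[0,-0.05,-0.02],[0,0,0],[0,0,0],[0,0,0]]}'
python3 to.py 473.1 -261 18 -1.481
```

```text
time: 22.85
tool_pos: [473.8, -259.7, 49.8]
tcp_rot: [3.141, 0.001, -1.479]
contact_force: [0.3, -0.1, -0.4]
grip_width: 59.8
22.85 pos [ 473.8 -259.7   49.8] rpy [ 3.141e+00  1.000e-03 -1.479e+00] F [ 0.3 -0.1 -0.4] M [-0.06  0.17 -0.05] w 59.8
shift/20: [-0.03 -0.06 -1.59] turn/6deg: [-0.01 -0.   -0.02]
```

```bash
python3 -m jog '{"xyz":[[-0.03,-0.07,-0.4],[0,0,-0.3],[0,0,0]],"angular":[[0,0,-0.02],[0,0,0],[0,0,0]]}'
python3 to.py 473.1 -261 18 -1.481
```

```text
time: 23.15
tool_pos: [473.3, -260.5, 34.5]
tcp_rot: [3.141, 0.001, -1.48]
contact_force: [-0.6, 0.5, -0.1]
grip_width: 60.0
23.15 pos [ 473.3 -260.5   34.5] rpy [ 3.141e+00  1.000e-03 -1.480e+00] F [-0.6  0.5 -0.1] M [-0.05  0.14 -0.  ] w 60.0
shift/20: [-0.01 -0.03 -0.82] turn/6deg: [-0.01 -0.01 -0.01]
```

```bash
python3 -m jog '{"xyz":[[0,-0.02,-0.3],[0,0,-0.3],[0,0,-0.15],[0,0,0]],"angular":[[0,0,0],[0,0,0],[0,0,0],[0,0,0]]}'
python3 to.py 473.1 -261 18 -1.481
```

```text
time: 23.55
tool_pos: [473.3, -260.8, 18.0]
tcp_rot: [3.141, 0.002, -1.48]
contact_force: [0.4, -0.8, -0.0]
grip_width: 59.6
23.55 pos [ 473.3 -260.8   18. ] rpy [ 3.141e+00  2.000e-03 -1.480e+00] F [ 0.4 -0.8 -0. ] M [-0.06  0.14 -0.02] w 59.6
shift/20: [-0.01 -0.01 -0.  ] turn/6deg: [-0.01 -0.01 -0.01]
```

```bash
python3 -m jog '{"xyz":[[0,0,-0.1],[0,0,0]],"angular":[[0,0,0],[0,0,0]]}'
python3 to.py 473.1 -261 18 -1.481
```

```text
time: 23.75
tool_pos: [473.8, -261.1, 18.2]
tcp_rot: [-3.141, 0.0, -1.48]
contact_force: [-0.0, 0.0, -1.0]
grip_width: 60.0
23.75 pos [ 473.8 -261.1   18.2] rpy [-3.141  0.    -1.48 ] F [-0.  0. -1.] M [-0.06  0.13 -0.01] w 60.0
shift/20: [-0.03  0.   -0.01] turn/6deg: [-0.01  0.   -0.01]
```

```bash
python3 -m jog '{"xyz":[[0,0,0],[0,0,0],[0,0,0],[0,0,0],[0,0,0.5],[0,0,1],[0,0,1],[0,0,1],[0.4,0,1],[1,0.08,0.5]],"angular":[[0,0,0],[0,0,0],[0,0,0],[0,0,0],[0,0,0],[0,0,0],[0,0,0],[0,0,0.5],[0,0,1],[0,0,1]]}' -0.8
python3 -m jog '{"xyz":[[0.9,0.1,0],[0.9,0.1,0],[0.9,0.1,0],[0.9,0.1,0],[0.6,0.1,0],[0,0,0],[0,0,0],[0,0,0],[0,0,0],[0,0,0]],"angular":[[0,0,1],[0,0,1],[0,0,1],[0,0,1],[0,0,1],[0,0,1],[0,0,1],[0,0,1],[0,0,1],[0,0,1]]}' -0.3
python3 -m jog '{"xyz":[[0,0,0],[0,0,0]],"angular":[[0,0,1],[0,0,0.4]]}'
python3 to.py 596.3 -250.4 45 0.029
python3 snap.py side s3
```

```text
time: 24.75
tool_pos: [499.9, -259.1, 123.8]
tcp_rot: [3.139, 0.002, -1.212]
contact_force: [0.5, -1.1, -0.1]
grip_width: 82.7
time: 25.75
tool_pos: [590.7, -248.5, 134.0]
tcp_rot: [-3.141, -0.008, -0.118]
contact_force: [-0.1, 0.3, 0.2]
grip_width: 59.7
time: 25.95
tool_pos: [590.6, -248.3, 135.3]
tcp_rot: [-3.141, -0.008, 0.037]
contact_force: [-0.1, -1.1, -0.3]
grip_width: 59.5
25.95 pos [ 590.6 -248.3  135.3] rpy [-3.141 -0.008  0.037] F [-0.1 -1.1 -0.3] M [-0.07  0.06  0.05] w 59.5
shift/20: [ 0.28 -0.1  -4.52] turn/6deg: [-0.01  0.08 -0.07]
25.95 [ 590.60466804 -248.33157682  135.32221853] [-3.14079503 -0.00801033  0.03682678] [-0.13938952 -1.14402864 -0.33390687]
```

View pics/s3.png

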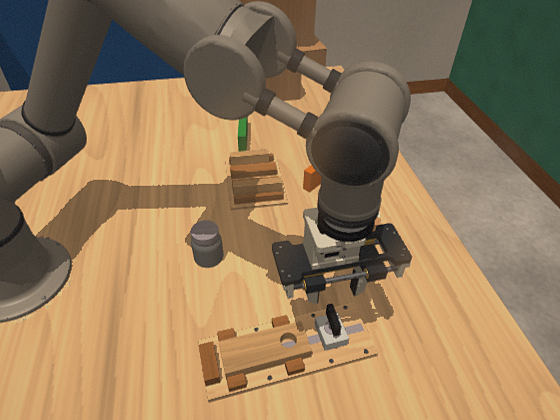

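```bash
python3 -m jog '{"xyz":[[0.28,-0.1,-0.6],[0,0,-1],[0,0,-0.6],[0,0,0]],"angular":[[0,0.08,-0.07],[0,0,0],[0,0,0],[0,0,0]]}'
python3 to.py 596.3 -250.4 45 0.029
```

```text
time: 26.4
tool_pos: [597.3, -250.7, 89.9]
tcp_rot: [-3.141, 0.0, 0.025]
contact_force: [-0.5, 0.2, -1.0]
grip_width: 59.7
26.4 pos [ 597.3 -250.7   89.9] rpy [-3.141  0.     0.025] F [-0.5  0.2 -1. ] M [-0.08  0.05 -0.  ] w 59.7
shift/20: [-0.05  0.02 -2.24] turn/6deg: [-0.   -0.    0.04]
```

```bash
python3 -m jog '{"xyz":[[-0.05,0.02,-0.6],[0,0,-0.8],[0,0,-0.7],[0,0,-0.1],[0,0,0]],"angular":[[0,0,0.04],[0,0,0],[0,0,0],[0,0,0],[0,0,0]]}'
python3 to.py 596.3 -250.4 45 0.029
```

```text
time: 26.9
tool_pos: [596.6, -250.5, 43.3]
tcp_rot: [3.141, -0.0, 0.028]
contact_force: [-0.3, 0.0, -0.6]
grip_width: 59.9
26.9 pos [ 596.6 -250.5   43.3] rpy [ 3.141 -0.     0.028] F [-0.3  0.  -0.6] M [-0.11  0.06 -0.01] w 59.9
shift/20: [-0.02  0.    0.09] turn/6deg: [0.   0.   0.01]
```

```bash
python3 -m jog '{"xyz":[[0,0,0.08],[0,0,0],[0,0,0],[0,0,0],[0,0,0],[0,0,0],[0,0,0]],"angular":[[0,0,0],[0,0,0],[0,0,0],[0,0,0],[0,0,0],[0,0,0],[0,0,0]]}' 1
python3 -m jog '{"xyz":[[-0.4,-0.036,0],[-0.4,-0.036,0],[-0.4,-0.036,0],[-0.2,-0.018,0],[0,0,0]],"angular":[[0,0,0],[0,0,0],[0,0,0],[0,0,0],[0,0,0]]}'
python3 to.py 560.8 -253.1 45 0.029
```

```text
time: 27.6
tool_pos: [597.8, -251.1, 47.8]
tcp_rot: [3.139, -0.004, 0.028]
contact_force: [-0.7, 1.1, 0.2]
grip_width: 11.6
time: 28.1
tool_pos: [567.8, -253.9, 47.9]
tcp_rot: [3.139, -0.006, 0.028]
contact_force: [1.2, -0.1, -1.6]
grip_width: 11.8
28.1 pos [ 567.8 -253.9   47.9] rpy [ 3.139 -0.006  0.028] F [ 1.2 -0.1 -1.6] M [-0.04 -0.17 -0.  ] w 11.8
shift/20: [-0.35  0.04 -0.14] turn/6deg: [0.03 0.05 0.01]
```

```bash
python3 -m jog '{"xyz":[[-0.25,0.03,0],[-0.15,0,0],[-0.15,0,0],[-0.1,0,0]],"angular":[[0,0.03,0],[0,0,0],[0,0,0],[0,0,0]]}'
python3 to.py 560.8 -253.1 45 0.029
```

```text
time: 28.5
tool_pos: [561.5, -254.4, 47.9]
tcp_rot: [3.134, -0.019, 0.027]
contact_force: [8.9, -0.7, -6.8]
grip_width: 11.7
28.5 pos [ 561.5 -254.4   47.9] rpy [ 3.134 -0.019  0.027] F [ 8.9 -0.7 -6.8] M [-0.08 -1.04  0.01] w 11.7
shift/20: [-0.04  0.06 -0.15] turn/6deg: [0.06 0.18 0.02]
```

```bash
python3 -m jog '{"xyz":[[-0.1,0.0,0],[0,0,0]],"angular":[[0,0,0],[0,0,0]]}'
python3 to.py 560.8 -253.1 45 0.029
python3 snap.py side s4;python3 snap.py wrist w5
python3 - <<'E'
import cv2
s=cv2.imread("pics/s4.png")
cv2.imwrite("pics/s4c.png",cv2.resize(s[290:405,190:385],None,fx=4,fy=4,interpolation=cv2.INTER_CUBIC))
E
```

```text
time: 28.7
tool_pos: [561.7, -254.4, 47.8]
tcp_rot: [3.133, -0.024, 0.027]
contact_force: [-0.9, -1.3, 0.9]
grip_width: 12.0
28.7 pos [ 561.7 -254.4   47.8] rpy [ 3.133 -0.024  0.027] F [-0.9 -1.3  0.9] M [-0.27  0.69 -0.03] w 12.0
shift/20: [-0.05  0.06 -0.14] turn/6deg: [0.07 0.23 0.02]
28.7 [ 561.73161449 -254.37621129   47.84475254] [ 3.13316015 -0.02357982  0.02710129] [-0.86492453 -1.28532436  0.89959301]
28.75 [ 561.62695798 -254.38040609   47.89611113] [ 3.13322077 -0.0233163   0.02702342] [ 5.15341572 -0.98577896 -2.74367828]
```

View pics/s4c.png

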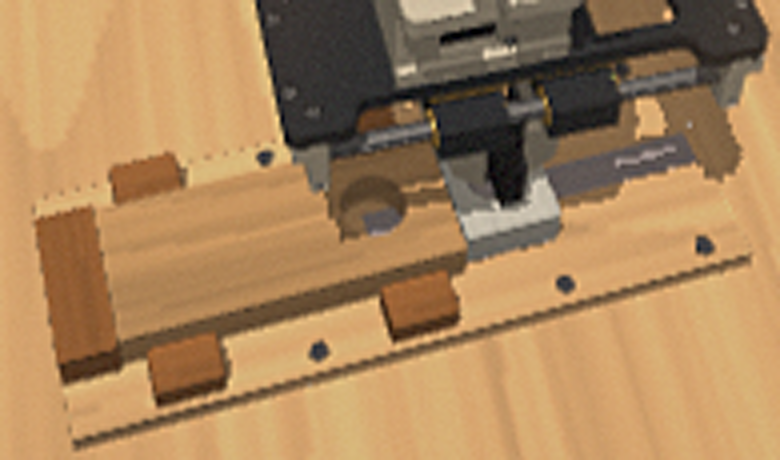

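View pics/w5.png

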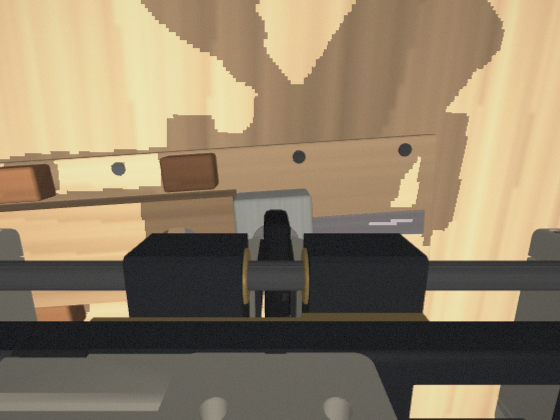

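```bash
python3 -m jog '{"xyz":[[-0.1,0,0],[-0.08,0,0],[-0.05,0,0],[-0.05,0,0],[0,0,0],[0,0,0],[0,0,0]],"angular":[[0,0.1,-0.5],[0,0.1,-0.9],[0,0,-0.9],[0,0,-0.9],[0,0,-0.9],[0,0,-0.9],[0,0,-0.9]]}'
python3 to.py 561.7 -254 47.8 -1.23
```

```text
time: 29.5
tool_pos: [560.7, -254.1, 47.9]
tcp_rot: [3.133, -0.012, -0.615]
contact_force: [2.1, -0.5, -0.5]
grip_width: 11.8
29.5 pos [ 560.7 -254.1   47.9] rpy [ 3.133 -0.012 -0.615] F [ 2.1 -0.5 -0.5] M [ 0.1  -0.15  0.12] w 11.8
shift/20: [ 0.05  0.   -0.  ] turn/6deg: [ 0.14  0.01 -5.87]
```

```bash
python3 -m jog '{"xyz":[[0,0,0],[0,0,0],[0,0,0],[0,0,0],[0,0,0],[0,0,0],[0,0,0]],"angular":[[0,0,-0.9],[0,0,-0.9],[0,0,-0.9],[0,0,-0.9],[0,0,-0.9],[0,0,-0.9],[0,0,-0.7]]}'
python3 to.py 561.7 -254 47.8 -1.28
```

```text
time: 30.2
tool_pos: [560.1, -253.2, 47.8]
tcp_rot: [3.135, -0.01, -1.283]
contact_force: [2.2, -1.3, -1.9]
grip_width: 12.0
30.2 pos [ 560.1 -253.2   47.8] rpy [ 3.135 -0.01  -1.283] F [ 2.2 -1.3 -1.9] M [ 0.2  -0.29  0.09] w 12.0
shift/20: [ 0.08 -0.04 -0.  ] turn/6deg: [ 0.11 -0.04  0.03]
```

```bash
python3 -m jog '{"xyz":[[0,0,0],[0,0,0],[0,0,0],[0,0,0],[0,0,0.3],[0,0,1],[0,0,1],[0,0,1],[0,0,1],[0,0,1]],"angular":[[0,0,0],[0,0,0],[0,0,0],[0,0,0],[0,0,0],[0,0,0],[0,0,0],[0,0,0],[0,0,0],[0,0,0]]}' -0.3
python3 -m jog '{"xyz":[[-0.2,0.3,1],[-0.5,0,1],[-0.5,0,0.5],[0,0,0],[0,0,0]],"angular":[[0,0,-0.4],[0,0,-0.8],[0,0,-0.8],[0,0,0],[0,0,0]]}'
python3 snap.py wrist w6;python3 snap.py side s5
python3 - <<'E'
import cv2
s=cv2.imread("pics/w6.png")
cv2.imwrite("pics/w6c.png",cv2.resize(s[0:250,170:410],None,fx=2.4,fy=2.4,interpolation=cv2.INTER_CUBIC))
E
```

```text
time: 31.2
tool_pos: [555.9, -251.3, 156.3]
tcp_rot: [3.127, -0.002, -1.277]
contact_force: [-0.3, -0.3, -0.2]
grip_width: 59.8
time: 31.7
tool_pos: [532.5, -245.5, 214.0]
tcp_rot: [3.134, -0.007, -1.489]
contact_force: [-0.2, 0.4, -0.5]
grip_width: 59.6
31.7 [ 532.45399943 -245.4578955   213.990545  ] [ 3.13378486 -0.00677226 -1.48945123] [-0.20811065  0.36757102 -0.47595208]
31.75 [ 532.52202055 -245.47970537  213.88873061] [ 3.13362263 -0.00677495 -1.48952228] [-0.56305833 -0.45014732  0.04280649]
```

View pics/w6c.png

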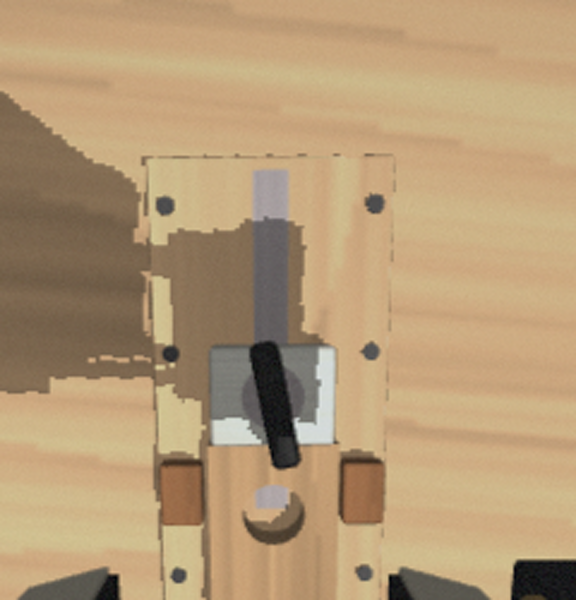

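View pics/s5.png

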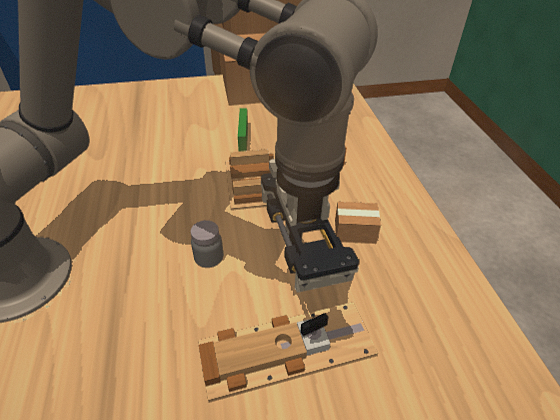

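Run:
```python
from h import *
import pickle
p=pickle.load(open("pics/w6.pkl","rb"));C=lambda L:cr(L,2.4,170,0)
q=np.array([518.95,-256.91,.09])
def jig(P):
    d=P[:2]-q[:2];c,s=np.cos(q[2]),np.sin(q[2]);return np.array([c*d[0]+s*d[1],-s*d[0]+c*d[1]]).round(2)
for u,z in[((209,443),36),((335,443),36),((209,346),36),((145,156),12),((395,156),12),((263,352),76),((289,465),76),((209,450),34),((338,450),34)]:print(z,jig(ray("wrist",C([u])[0],z,p)))
s=cv2.imread("pics/s5.png")
cv2.imwrite("pics/s5c.png",cv2.resize(s[305:405,195:345],None,fx=5,fy=5,interpolation=cv2.INTER_CUBIC))
```

```text
36 [21.15 28.69]
36 [ 20.6  -28.21]
36 [64.03 27.69]
12 [145.17  55.19]
12 [144.36 -55.09]
76 [63.43  4.87]
76 [18.88 -5.32]
34 [17.58 28.87]
34 [ 17.01 -29.87]
```

View pics/s5c.png

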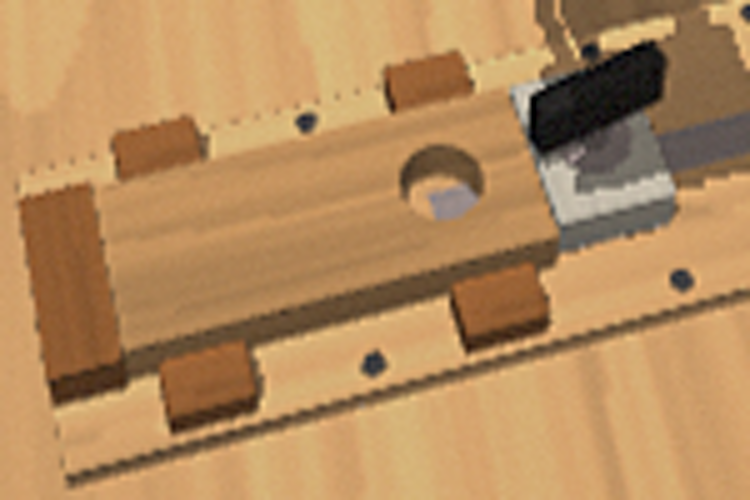

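```bash
python3 -c "
from plant import bot
print(bot.close_job())"
```

```text
the job is handed in; nothing more can be done
None
```

The stop is set to the front board and the job is handed in at about 32 s of the 72 s. The hand-in reports no verdict, so what follows rests on my own measurements.

**What I did:**
1. Slackened the T-knob and slid the stop back about 65 mm.
2. Lifted the holed board out of the rack's middle slot, stood it on open bench and tipped it flat. I then regripped it across its width and laid it between the guide blocks.
3. Pushed the stop up with about 9 N until it met the board, then turned the knob clockwise to tighten it and moved the arm clear.

**Last checks:**
- **Knob:** about 1.35 rad, from the bar's angle in the wrist picture; 1.1 is needed.
- **Stop face:** the gap to the fixed end is about 150.8 mm for the 150 mm board, so at most about 1 mm of play.
- **Board:** flat between the guide blocks, with no gap visible at either end in the side picture.
- **Bystanders:** the spare boards, jar and carton looked unmoved in the side picture; I did not measure them again.

**Disagreements:** the two fixed cameras differed by about 5 mm in y. I used wrist-camera measurements for the jig instead, and they agreed with each other to about 1 mm. A rough reading of the board's end in the last wrist picture came out about 3.5 mm short of the stop face. The edge there was poorly resolved, and I judged the visible contact and the push force more reliable.

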